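Change over the drying ovens

TASK

The wide drying oven on the bench has been left open and the next batch goes into the narrow one. Push the wide oven's door up until it is shut, and pull the narrow oven's door all the way down, ready for loading; leave them so.

Things in the scene. Friction and masses are not known exactly. Their poses are not given: they have to be found in the camera images.
- wide_oven: The wide drying oven, fixed: white box 280 mm wide, 250 deep, 220 high (the narrow one stands beside it, on either side). Origin: at bench level under the middle of its front face, which faces the robot; x points into the oven, y left along the front seen from the robot, z up. Drop-down door 268 mm wide, 18 thick, 143 high, hinged at its foot: hinge axis parallel to y through x = -11, z = 75 mm.
- narrow_oven: The narrow drying oven, fixed: white box 190 mm wide, 250 deep, 220 high (the wide one stands beside it, on either side). Origin: at bench level under the middle of its front face, which faces the robot; x points into the oven, y left along the front seen from the robot, z up. Drop-down door 178 mm wide, 18 thick, 143 high, hinged at its foot: hinge axis parallel to y through x = -11, z = 75 mm.
- wide_door (a joint): Wide oven's door angle, rad: 0 shut, 1.5 fully down (stops); starts open, 0.7 to 1.45. Stiff hinge, stays where left; 1-9 N at the bar. Handle: round steel bar 12 mm thick, 240 long, parallel to y, centred, clear for fingers from above at any angle; may turn in the grip. Shut, its axis is 195 mm above and 25 in front of the hinge axis (50 above oven top); fully down, 64 above bench, 196 in front of the hinge, 52 past the door's edge.
- narrow_door (a joint): Narrow oven's door angle, rad: 0 shut, 1.5 fully down (stops); starts shut or ajar, 0 to 0.25. Stiff hinge, stays where left; 1-9 N at the bar. Handle: round steel bar 12 mm thick, 150 long, parallel to y, centred, clear for fingers from above at any angle; may turn in the grip. Shut, its axis is 195 mm above and 25 in front of the hinge axis (50 above oven top); fully down, 64 above bench, 196 in front of the hinge, 52 past the door's edge.

How it is judged (in metres and radians):
At the end, for the whole second after the job is handed in: The wide oven's door is shut (within 0.1 rad of its stop) and the narrow oven's door is fully down (past 1.3 rad of its 1.5) (value of joint wide_door below 0.1 rad and value of joint narrow_door above 1.3 rad); the robot touches nothing.
It also fails if it takes over 53 s, if anything falls off the work surface, if the arm or the gripper's body presses on something with over 40 N, if the wrist force passes 120 N, or if a joint passes its speed limit or range.

ROBOT

A 7-joint arm with a two-finger parallel gripper is mounted at the origin on the work surface. World frame = base frame: x ahead of the robot, y to its left, z up, the work surface at z = 0. Lengths are in mm, angles in rad, forces in N, time in s.
With the tool pointing down it reaches from about 400 to 875 mm from the base axis. Payload 6.5 kg.
Tool frame: the origin (TCP) lies where the fingers leave the gripper's body, on its centre line; the fingertips stand 64 mm ahead of it and the grasp point (between the pads) lies 45 mm ahead of it; z points along the fingers, y is the line along which they close (so a half turn about z gives the same grasp; the last joint's range is limited). The gripper opens to 88 mm and grips with 3 to 60 N. Pads are 18 mm wide; open, the fingers measure 123 mm over their backs; the gripper's body (75 mm by 187 mm) begins 45 mm behind the grasp point.
Start: joints at [-1.327, 0.536, -0.004, 1.538, 0.003, 1.067, -0.071], TCP at [198.158, 619.051, 302.716] pointing down, gripper open.
Joint ranges: [-2.7, 2.7], [-0.37, 2.16], [-1.27, 1.26], [0.24, 2.4], [-1.31, 4.45], [0.19, 1.91], [-2.76, 2.76]. Speed limits (rad/s): [2.39, 2.39, 3.14, 3.14, 3.14, 3.14, 3.14].

INTERFACE

Orientations are given as [roll, pitch, yaw] about the fixed x, y, z axes, in that order (R = Rz(yaw) Ry(pitch) Rx(roll)).
In Python, from cell import bot, fingers, solve_ik, observe, optics, close_job gives the robot as it stands. Calls block until the motion is done:
- bot.goto(position, orientation): joint-space move of the TCP to a pose.
- bot.move_linear(position, rot=None, v=150, until_force=None): straight line of the TCP; rot=None keeps the orientation; v is the mean speed in mm/s. With until_force (N) it stops when the force on the tool has changed by that much, and returns True; else False.
- bot.move_j(angles): joint-space move.
- fingers.gripper_to(opening, squeeze=None): finger opening in mm; squeeze is the grip in N (None keeps the last); returns when the fingers have stopped.
- bot.dwell(seconds).
- solve_ik(position, orientation): joint angles nearest the present ones, or None.
- observe(): the state.
- optics.capture(name): name is "side" or "top"; returns (picture, depth): 400x640x3 uint8, blue, green, red; 400x640 float32, mm along the optical axis (not along the pixel's ray), 0 where there is no reading.
- optics.camera_params(name): a dict with "fx", "fy", "cx", "cy" (pixels), "dist" ([k1, k2, p1, p2, k3] as OpenCV has them; the pictures are not rectified), "cam_to_world" (4x4, takes a point from camera to world coordinates). Camera axes: x right, y up, looking along -z (the intrinsics and any distortion apply to the point x, -y, -z); pixel columns grow to the right and rows downward; lengths in mm; the calibration is good to about 2 mm. A picture is of the moment at which its call begins. camera_params takes no time and is no camera call.
A pose or a line that the arm cannot do raises bot.IKError and nothing moves.
- close_job(): hands the job in; it is judged then, once.
Trained networks look in the newest picture that a camera, given by its name, has taken for a name from the list of things; names that differ only in an ending like _2 or _b are one class to them, and where a whole thing is asked for, a point or a joint stands for the part that bears it (a point fixed in the world has none). Each returns a list of dicts, best first, with "p" (0 to 1); they miss things now and then, are a little off and sometimes report something else, mostly with a low value. They report only what shows in the picture. A call takes as long as a camera call.
- optics.spot_in(camera, query): "extent" ([left, top, right, bottom] in pixels, round what is visible of it).
The state is a dict: "time_s": time; "qpos": joint angles; "qd": joint speeds; "tau": joint torques, N m; "ee_pos": TCP position; "ee_rot": TCP orientation; "wrist_force": force on the tool from outside, world axes, zero at the start; "torque": the same for the moment, N m; "width": finger opening in mm; "grasp_force": force on a finger pad.
Only numpy, scipy, OpenCV 4.12 (cv2) and the standard library are available. Lean on these libraries where they do the work, as an engineer would, in place of code of your own. Each camera call takes 0.05 s, during which the arm holds its last target. There are 200 camera calls.

## Working session

There is one attempt and no reset: what is moved stays moved. The work goes in short steps, each a Python script; the robot and the scene stay as the last script left them, time stands still between calls to the robot, and variables do not carry over. Pictures are saved under pics/ and viewed, at most 10 in all, crops included, and the job is handed in when it is done.

```bash
mkdir -p pics
python3 - <<'E'
from cell import *
import cv2,numpy as np
for n in("top","side"):
    p,d=optics.capture(n);cv2.imwrite(f"pics/{n}0.png",p);np.save(f"{n}0.npy",d)
    c=optics.camera_params(n);print(n,c)
    for q in("wide_oven","narrow_oven","wide_door","narrow_door"):print(q,optics.spot_in(n,q)[:2])
print(observe())
E
```

```text
top {'fx': 382.52534836243564, 'fy': 382.52534836243564, 'cx': 322.5848308322851, 'cy': 203.01205510133244, 'dist': array([-0.07394897,  0.        ,  0.        ,  0.        ,  0.        ]), 'cam_to_world': array([[-1.60754691e-03,  9.82734267e-01, -1.85015611e-01,
         5.51255768e+02],
       [-9.99802063e-01,  2.08948561e-03,  1.97855620e-02,
        -4.31780696e+00],
       [ 1.98305372e-02,  1.85010795e-01,  9.82536389e-01,
         7.26546888e+02],
       [ 0.00000000e+00,  0.00000000e+00,  0.00000000e+00,
         1.00000000e+00]])}
wide_oven [{'extent': [360.2, 26.1, 573.7, 344.4], 'p': 0.75}]
narrow_oven [{'extent': [93.3, 24.6, 262.8, 226.6], 'p': 0.77}, {'extent': [357.6, 25.4, 576.6, 343.6], 'p': 0.59}]
wide_door [{'extent': [363.9, 212.2, 537.0, 344.3], 'p': 0.95}]
narrow_door [{'extent': [93.2, 199.4, 255.3, 226.6], 'p': 0.75}]
side {'fx': 408.910535451096, 'fy': 408.910535451096, 'cx': 318.50818220928306, 'cy': 203.0078693260093, 'dist': array([-0.10702003,  0.        ,  0.        ,  0.        ,  0.        ]), 'cam_to_world': array([[ 6.81814109e-01,  4.88656400e-01,
[... 594 characters left out ...]
8], 'p': 0.3}]
{'time_s': 0.5, 'qpos': array([-1.32719785,  0.53641039, -0.00437462,  1.5379522 ,  0.00258864,
        1.0673106 , -0.07121021]), 'qd': array([ 0.00010763, -0.0018228 ,  0.00059315, -0.00145379, -0.00029705,
        0.00057232,  0.00132766]), 'tau': array([-9.85113074e-04, -5.70464981e+01,  9.88981426e-01, -2.51709777e+01,
       -5.62228030e-02,  1.18061682e-02,  2.95915390e-05]), 'ee_pos': array([198.1637572 , 619.01942232, 302.68899069]), 'ee_rot': array([-3.14152014e+00,  3.69024309e-05,  2.83179332e+00]), 'wrist_force': array([ 0.20143264, -0.29173887, -0.02161936]), 'torque': array([-0.0483299 , -0.00883597, -0.02300895]), 'grasp_force': 0.0, 'width': 88.00810291227799}
```

View pics/top0.png

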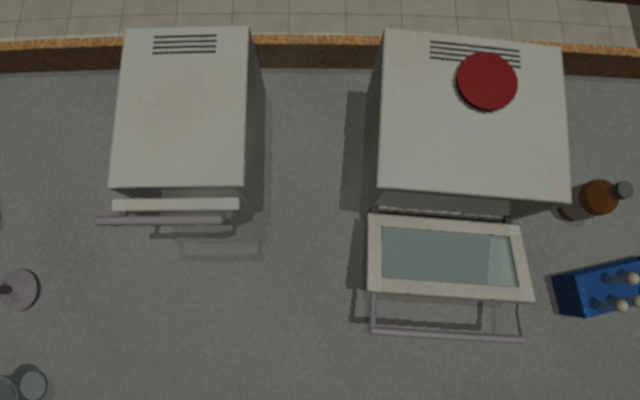

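View pics/side0.png

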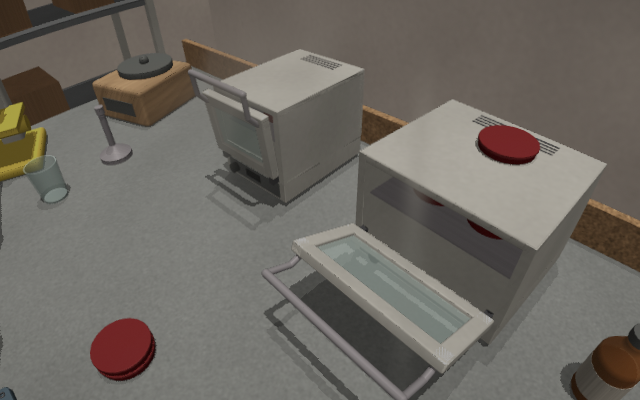

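The top view shows the narrow oven on the left, its top face at about (111–248, 27–186), with the door ajar and its bar from (97,221) to (230,220). The wide oven is on the right at about (376–570, 30–203), with its door open and the bar from (372,334) to (524,339). The side view agrees, and a red dish sits on top of the wide oven. Next I'll measure both bars.

```bash
cat > h.py <<'E'
import numpy as np,cv2
from cell import *
def ray(n,uv):
    c=optics.camera_params(n);K=np.array([[c['fx'],0,c['cx']],[0,c['fy'],c['cy']],[0,0,1]])
    p=cv2.undistortPoints(np.array(uv,float).reshape(-1,1,2),K,c['dist'])[:,0]
    T=np.array(c['cam_to_world']);d=np.c_[p[:,0],-p[:,1],-np.ones(len(p))]@T[:3,:3].T
    return T[:3,3],d
def plane(n,uv,z):
    o,d=ray(n,uv);return o+d*((z-o[2])/d[:,2])[:,None]
def cloud(n,D):
    v,u=np.mgrid[0:400,0:640];o,d=ray(n,np.c_[u.ravel(),v.ravel()])
    P=(o+d*D.ravel()[:,None]).reshape(400,640,3);P[D<=0]=np.nan;return P
E
python3 - <<'E'
from h import *
np.set_printoptions(precision=1,suppress=True)
for nm,uv in(("wide",[(376,187),(570,203),(384,30),(562,46)]),("narrow",[(111,186),(246,185),(124,30),(248,27)])):
    print(nm,plane("top",uv,220).tolist())
C=cloud("top",np.load("top0.npy"))
S=cloud("side",np.load("side0.npy"))
def top(m,name):
    Q=C[m];Q=Q[~np.isnan(Q[:,0])];print(name,len(Q),np.median(Q,0),Q.min(0),Q.max(0))
# tops: fit rect
for nm,(a,b,c,d) in(("wide",(350,20,600,215)),("narrow",(90,15,270,200))):
    W=C[b:d,a:c].reshape(-1,3);T=W[(abs(W[:,2]-220)<10)]
    print(nm,len(T),np.median(T[:,2]),cv2.minAreaRect(T[:,:2].astype(np.float32)))
for nm,us,v0,v1 in(("wide bar",range(385,520,15),325,346),("narrow bar",range(100,235,12),212,230)):
    for u in us:
        q=C[v0:v1,u]; q=q[~np.isnan(q[:,0])];
        k=np.argsort(-q[:,2])[:3] ; print(nm,u,q[k].tolist().__str__()[:150])
E
```

```text
wide [[669.0280962564915, -87.45401366633246, 220.0], [647.4013889679359, -364.1770170657139, 220.00000000000006], [912.2631527615622, -107.55637712876482, 219.99999999999994], [896.4852204509169, -388.193731071095, 219.99999999999994]]
narrow [[669.8552157913267, 276.81615069099837, 219.99999999999994], [671.3203096881978, 89.50983413260701, 220.0], [913.3695159591634, 286.7029336777601, 220.0], [915.1822148969339, 97.00020420897506, 220.0]]
wide 27092 219.12720992765784 ((783.4811401367188, -237.97970581054688), (282.01837158203125, 252.70022583007812), 85.47259521484375)
narrow 21380 219.00833057049866 ((785.8236083984375, 190.4185791015625), (268.957763671875, 192.53591918945312), 0.6438018679618835)
wide bar 385 [[467.9319911669219, -110.88974131114703, 127.72156270870471], [466.4396672473325, -110.87263073191717, 127.62259177391797], [463.35106896138484, -110
wide bar 400 [[466.2324058907529, -133.7150136412801, 128.34476580906403], [464.5837147122046, -133.92689764640096, 127.16895947105058], [461.5776681325598, -133.9
wide bar 415 [[459.6373422792614, -157.12933100471204, 126
[... 2381 characters left out ...]
05213], [613.3171109542069, 153.2056
narrow bar 196 [[616.7082668071605, 138.17097738120134, 273.8141085567256], [620.5514951523026, 138.81814118069718, 272.4274146322273], [615.731382766617, 138.614389
narrow bar 208 [[615.7852315525909, 124.09068511360397, 272.1487564694269], [614.5940951505668, 124.06737092384776, 272.00919588268147], [621.9573631494969, 124.5939
narrow bar 220 [[618.3082182025034, 109.80581389620185, 271.7785894749885], [620.7542997081708, 109.94647531625596, 271.66899108989224], [617.1579080480191, 109.8580
narrow bar 232 [[631.395861138336, 108.74229149139296, 211.32737136688957], [630.1308532072001, 108.84688269989886, 210.59270810935766], [633.005288703856, 109.11929
```

```bash
cat >> h.py <<'E'
def pose(o,bar_th,dz=0):
    x,y,psi=o;ph=bar_th+.1275;r=196.6
    lx=-11-r*np.sin(ph)
    return np.array([x+lx*np.cos(psi),y+lx*np.sin(psi),75+r*np.cos(ph)+45+dz])
WIDE=(658.5,-227.5,-.075);NAR=(670.6,183.2,.015)
E
python3 - <<'E'
from h import *
for o,ths in((NAR,(.1,.8,1.47)),(WIDE,(1.2,.6,0))):
  for s in(1,-1):
    for t in ths:
      for dz in (0,110):
        q=solve_ik(pose(o,t,dz),[np.pi,0,o[2]+s*np.pi/2]);print(s,t,dz,pose(o,t,dz).round(),None if q is None else np.round(q,2))
E
```

```text
1 0.1 0 [615. 182. 312.] [-0.69  0.55  0.49  1.58 -0.28  1.09 -0.12]
1 0.1 110 [615. 182. 422.] [-0.7   0.46  0.5   1.44 -0.22  1.3  -0.16]
1 0.8 0 [502. 181. 238.] [-0.76  0.45  0.43  1.92 -0.25  0.82 -0.19]
1 0.8 110 [502. 181. 348.] [-0.81  0.31  0.47  1.82 -0.16  1.05 -0.26]
1 1.47 0 [463. 180. 115.] [-0.7   0.61  0.31  2.06 -0.35  0.52 -0.12]
1 1.47 110 [463. 180. 225.] [-0.79  0.41  0.41  2.02 -0.23  0.75 -0.23]
-1 0.1 0 [615. 182. 312.] [-0.22  0.52 -0.2   1.54  0.11  1.09  2.71]
-1 0.1 110 [615. 182. 422.] [ 0.29  0.65 -1.07  1.37  0.56  1.45  2.39]
-1 0.8 0 [502. 181. 238.] [-0.25  0.44 -0.23  1.89  0.13  0.83  2.61]
-1 0.8 110 [502. 181. 348.] [-0.32  0.29 -0.13  1.79  0.04  1.06  2.69]
-1 1.47 0 [463. 180. 115.] [-0.24  0.6  -0.28  2.04  0.31  0.54  2.42]
-1 1.47 110 [463. 180. 225.] [-0.27  0.4  -0.24  1.99  0.13  0.76  2.57]
1 1.2 0 [ 457. -212.  167.] [-0.23  0.62  0.75  2.05 -0.64  0.72  0.86]
1 1.2 110 [ 457. -212.  277.] [-0.29  0.41  0.81  1.98 -0.38  0.91  0.64]
1 0.6 0 [ 517. -217.  267.] [-0.35  0.59  0.93  1.85 -0.57  0.99  0.75]
1 0.6 110 [ 517. -217.  377.] [-0.38  0.43  0.94  1.73 -0.38  1.17  0.6 ]
1 0 0 [ 623. -225.  315.] [-0.31  0.74  0.97  1.53 -0.63  1.22  0.69]
1 0 110 [ 623. -225.  425.] [-0.3   0.62  0.97  1.39 -0.51  1.39  0.59]
-1 1.2 0 [ 457. -212.  167.] [-0.43  0.81  1.09  2.06 -0.96  0.9  -2.  ]
-1 1.2 110 [ 457. -212.  277.] [-0.47  0.54  1.1   1.98 -0.59  0.98 -2.3 ]
-1 0.6 0 [ 517. -217.  267.] [-0.43  0.68  1.09  1.85 -0.7   1.05 -2.27]
-1 0.6 110 [ 517. -217.  377.] [-0.47  0.5   1.1   1.74 -0.47  1.21 -2.46]
-1 0 0 [ 623. -225.  315.] [-0.36  0.8   1.09  1.53 -0.73  1.26 -2.38]
-1 0 110 [ 623. -225.  425.] [-0.35  0.68  1.09  1.39 -0.6   1.43 -2.48]
```

```bash
cat >> h.py <<'E'
def work(o,a,b,n,grip=25):
    R=[np.pi,0,o[2]+np.pi/2]
    fingers.gripper_to(70)
    bot.goto(pose(o,a,110),R)
    print("above",observe()["time_s"])
    hit=bot.move_linear(pose(o,a),v=120,until_force=12)
    print("down",hit,observe()["ee_pos"])
    if hit: return
    fingers.gripper_to(5,grip)
    s=observe();print("grip",s["width"],s["grasp_force"],s["wrist_force"])
    if s["width"]<9: return
    for t in np.linspace(a,b,n+1)[1:]:
        bot.move_linear(pose(o,t),v=90)
        s=observe();print(round(t,2),s["wrist_force"].round(1),round(s["width"],1),s["ee_pos"].round(),round(s["time_s"],1))
        if np.linalg.norm(s["wrist_force"])>60 or s["width"]<9: print("STOP");return
E
python3 - <<'E'
from h import *
work(NAR,.1,1.46,9)
p,d=optics.capture("side");cv2.imwrite("pics/s1.png",p)
E
```

```text
above 3.1583
down False [615.75910259 182.41581499 312.4202543 ]
grip 10.326394186021474 24.740074770525098 [ 3.13222129  0.17471714 -3.2941334 ]
0.25 [ 0.4  0.5 -5.7] 10.1 [586. 182. 302.] 5.6
0.4 [ 3.4  1.3 -8.5] 10.5 [560. 182. 289.] 6.1
0.55 [  6.3   1.2 -10.7] 10.3 [536. 181. 273.] 6.6
0.7 [  6.7   1.1 -10.9] 10.0 [515. 181. 252.] 7.1
0.86 [  7.6   1.8 -11.3] 9.9 [497. 181. 229.] 7.6
1.01 [ 8.1  1.4 -9.6] 9.4 [482. 181. 203.] 8.1
1.16 [ 7.2  2.5 -8.4] 9.0 [471. 180. 175.] 8.5
1.31 [ 6.1  1.8 -7.8] 9.0 [465. 180. 145.] 9.0
STOP
```

View pics/s1.png

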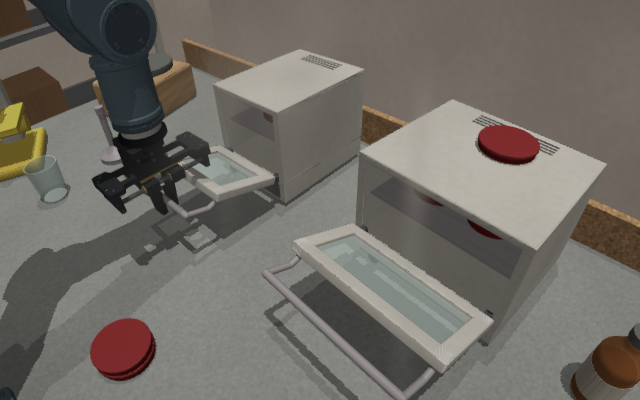

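The narrow door is nearly down, with the bar at about (185,210) still held. The grip has slipped slightly, so I'll finish the stroke, then release and measure.

Run:
```python
from h import *
for t in(1.4,1.49):
    bot.move_linear(pose(NAR,t,-2),v=80,until_force=30);s=observe();print(s["wrist_force"],s["width"],s["ee_pos"])
fingers.gripper_to(70)
bot.move_linear(pose(NAR,1.49,110),v=150)
R=[np.pi,0,WIDE[2]+np.pi/2]
bot.goto(pose(WIDE,1.2,160),R)
p,d=optics.capture("side");S=cloud("side",d);cv2.imwrite("pics/s2.png",p)
m=(S[...,0]>400)&(S[...,0]<490)&(S[...,1]>110)&(S[...,1]<260)&(S[...,2]>30)&(S[...,2]<200)
Q=S[m];print(len(Q),Q.mean(0),Q.min(0),Q.max(0));print(np.percentile(Q[:,2],[5,25,50,75,95]),observe()["time_s"])
```

```text
[ 3.79842964  3.00036725 -6.534613  ] 9.112912171763375 [462.79799828 180.34267035 125.59918628]
[ 1.24967155  4.49527274 -5.15357672] 8.997238301845957 [462.63807347 180.33142953 108.03516373]
435 [463.04798394 183.62030742  72.60135715] [453.69535831 110.12555882  62.11868337] [489.93168936 259.9636518   76.47309088]
[67.89853442 71.33357265 73.15237402 74.50788722 75.72774569] 13.3083
```

View pics/s2.png

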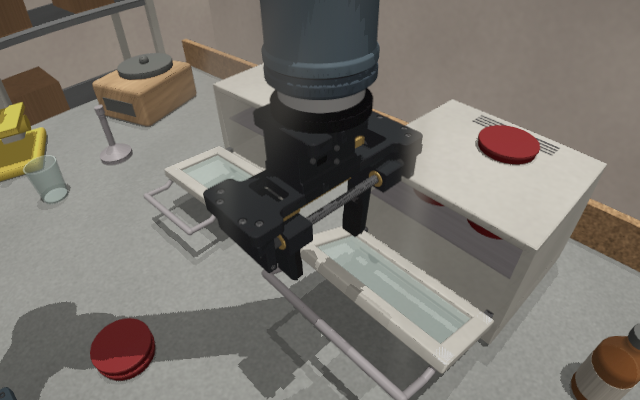

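The narrow door is down: bar at about (180,225), bar top 76 mm above the bench, so the angle is roughly 1.47. The gripper is above the wide bar, and the wide door hasn't moved.

```bash
sed -i 's/"\]<9: print/"]<6: print/' h.py
python3 - <<'E'
from h import *
work(WIDE,1.2,0.0,9,40)
s=observe();print(s["wrist_force"])
p,d=optics.capture("side");cv2.imwrite("pics/s3.png",p)
E
```

```text
above 13.8417
down False [ 457.74451447 -212.6475894   168.06222669]
grip 10.28166903579487 39.938185662031174 [ 0.91489799 -0.03782974  0.22298207]
1.07 [4.2 0.5 1. ] 10.2 [ 466. -213.  193.] 16.4
0.93 [ 5.7 -0.9 -1.1] 9.7 [ 477. -214.  216.] 16.8
0.8 [ 7.8 -2.  -4.3] 10.0 [ 492. -215.  238.] 17.2
0.67 [10.8 -2.2 -9.4] 10.0 [ 509. -216.  257.] 17.7
0.53 [ 13.2  -5.8 -17.3] 10.0 [ 529. -218.  274.] 18.1
0.4 [ 13.4  -6.5 -22.5] 9.2 [ 549. -219.  287.] 18.6
0.27 [ 10.7  -6.7 -25.3] 9.1 [ 571. -221.  297.] 19.0
0.13 [  6.5  -5.5 -23.1] 8.7 [ 594. -223.  305.] 19.5
0.0 [  4.2  -6.6 -26.6] 8.7 [ 620. -225.  310.] 19.9
[  4.2198432   -6.63635733 -26.63940145]
```

View pics/s3.png

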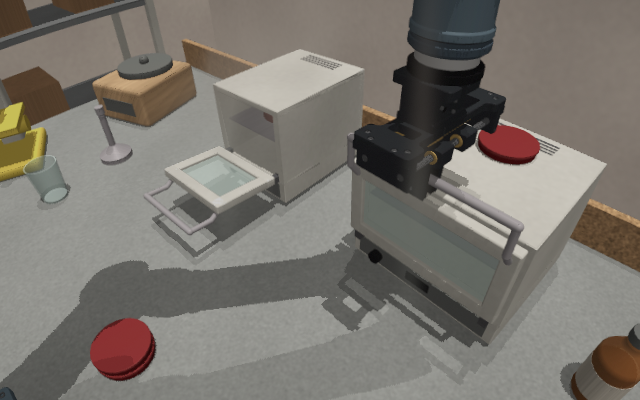

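The wide door looks almost shut, with the bar at about (480,205). I'll nudge it inward against its stop, release, retreat and measure both bars.

Run:
```python
from h import *
s=observe();p=s["ee_pos"]
print(bot.move_linear(p+[12,-1,0],v=40,until_force=20));s=observe();print(s["ee_pos"],s["wrist_force"])
fingers.gripper_to(70);print(observe()["wrist_force"])
p=observe()["ee_pos"];bot.move_linear(p+[0,0,120],v=150)
bot.goto([430,0,420],[np.pi,0,np.pi/2])
im,d=optics.capture("side");S=cloud("side",d);cv2.imwrite("pics/s4.png",im)
im,d=optics.capture("top");C=cloud("top",d)
for nm,A in(("side",S),("top",C)):
  m=(A[...,0]>570)&(A[...,0]<660)&(A[...,1]>-320)&(A[...,1]<-130)&(A[...,2]>250)&(A[...,2]<290)
  Q=A[m];k=abs(Q[:,1]+225)<20;print(nm,len(Q),np.median(Q[k],0) if k.any() else 0,np.percentile(Q[:,2],95) if len(Q) else 0)
  m=(A[...,0]>430)&(A[...,0]<490)&(A[...,1]>125)&(A[...,1]<240)&(A[...,2]>30)&(A[...,2]<120)
  Q=A[m];print("  narrow",len(Q),np.median(Q,0),np.percentile(Q[:,2],95))
s=observe();print(s["wrist_force"],s["time_s"])
```

```text
True
[ 622.10745049 -225.45464237  309.45137276] [1.65144704 0.81816554 5.21231293]
[-0.60195078  1.02835723 -0.16976961]
side 1544 [ 617.09903073 -225.9117627   272.40060693] 275.1265861090043
  narrow 287 [459.79858516 176.21507271  73.59251108] 75.94513617502238
top 1461 [ 620.63542407 -224.44845128  274.00151904] 275.91315511667074
  narrow 521 [462.71670438 183.58421153  73.6105312 ] 75.7893731119267
[0.16295767 0.13216869 0.18254569] 23.3417
```

View pics/s4.png

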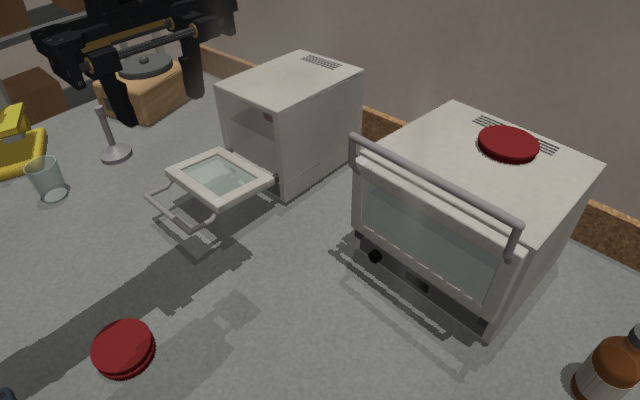

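The side view shows the wide door flush and its bar where the shut position should be: x about 621 against 622 expected, with tolerance of roughly 20 mm. The narrow door is fully down and the arm is clear.

```bash
python3 -c "
from cell import *
print(close_job())"
```

```text
the job is handed in; nothing more can be done
None
```

The job is handed in at about 23 s of the allowed 53 s: the wide oven's door is shut (bar within about 2 mm of its expected shut position), the narrow oven's door is fully down at about 1.47 rad, and the arm is clear of both; no verdict was returned.

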